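Hang the spoon tray on the slotted rack and press it home

TASK

Pick up the blue spoon tray from the counter, hook its two rear tabs into the two slots of the steel rack, and push it down until the red spring catch snaps out over its cross bar and it hangs locked, upright and flush; then let go. Feel for the slots and never force the tray against the rack; leave the jar, funnel, tiffin box and crock where they are.

Things in the scene. Friction and masses are not known exactly. Their poses are not given: they have to be found in the camera images.
- tray_mid (a point): (All sizes in mm.) Blue spoon tray, 0.3 kg, standing on the counter. Point: in its grip rib, 45 above the tray's bottom, 42 in front of the back plate's rear face, near the centre of mass. x to the rear (tab side, toward the rack once hung), y across, z up. White upright grip rib on the middle line: 14 thick in y, from 4 to 90 above the bottom, 72 to 12 in front of the rear face; flat top.
- tray_tabs (a point): Midway between the tray's two hooked tabs, on the back plate's rear face, 62 above the bottom (underside of the stems). Plate 110 wide, 90 high, 4 thick. Tabs at y = -35 and +35, 7 wide, 14 out behind; stem 62 to 70 above the bottom; a lip at its end hangs down to 44, leaving a gap to the plate of 5.5 (7 at the lip's lower end). Tray part in front: 76 deep, rims 18 high.
- tray_bar (a point): Middle of the tray's cross bar, on the rear face, 30.5 above the bottom: a bar 5 high, 4 thick, crossing a window (y -12 to 12) in the back plate that is open from 33 to 60 above it and below it. Only the bar meets the red catch; locked, the catch stands in the window above the bar.
- rack: Steel rack fixed on the counter, 210 wide, 170 high: foot 8 high, posts, cross rail, and on the front a slotted strip 180 wide, 4 thick, 55 to 168 above the counter. Origin: on the counter, middle line, in the plane of the strip's front face; x the way the tabs go in, y across, z up. The strip is clamped off true: up to 13 either way in y, 4 up or down, NOT in this reading: feel or look.
- rack_slots (a point): Nominal point (as if the strip sat true) midway between the slots at their lower ends, on the strip's front face, 112 above the counter. Two upright slots centred at y = -35 and +35, 10 wide, 38 high (112 to 150), open behind. Both slots and the catch share the strip's unknown offset. Fully down, the stems rest on the slots' lower ends, tray bottom nominally 50 above the counter.
- catch (a joint): Red spring catch in the strip midway between the slots: a wedge 12 wide standing 6 out of the front face, flat below, sloping above. m: 0 = sprung out, to 0.0075 = pressed back (spring 3 to 6 N, smooth). The bar meets it 16 above the fully-down place; pushing on takes about 5 to 20 N down, then it snaps out over the bar just as the tray bottoms. Over 40 N between tray and rack is too much.
- jar_mid (a point): Squat clear glass jar, 100 across, 105 high; the point is at its centre, 52 up. Leave alone.
- funnel_mid (a point): Yellow plastic funnel standing on its mouth, 90 across, 95 high; the point is 45 up. Leave alone.
- tiffin_mid (a point): Steel tiffin box with clip latches, 104 x 150, 82 high with its handle; the point is at its centre, 35 up. Leave alone.
- crock_mid (a point): White ceramic crock with a hinged steel lid, 92 across, 102 high; the point is at its centre, 45 up. Leave alone.
Mind the look-alikes: they are no part of the job. What is shaped like the part that bears tray_mid but pink or turquoise is not meant.

How it is judged:
By the outcome, as a careful person would: the job done as asked, in the order asked, and still so for the second after the job is handed in, with the robot touching nothing.
It also fails if it takes over 67 s, if anything falls off the work surface, if the arm or the gripper's body presses on something with over 40 N, if the wrist force passes 120 N, or if a joint passes its speed limit or range.

ROBOT

A 6-joint arm with a two-finger parallel gripper is mounted at the origin on the work surface. World frame = base frame: x ahead of the robot, y to its left, z up, the work surface at z = 0. Lengths are in m, angles in degrees, forces in N, time in s.
With the tool pointing down it reaches from about 0.4 to 0.825 m from the base axis. Payload 7 kg.
Tool frame: the origin (TCP) lies at the very end of the fingers, on their centre line; the grasp point (between the pads) lies 19 mm behind it (r.hold_point_z is the distance from the TCP to the grasp point, in m); x points along the fingers, y is the direction in which the jaws open and shut, and the axes are right-handed (so a half turn about x gives the same grasp; the last joint's range is limited). The gripper opens to 88 mm and grips with 3 to 60 N. Pads are 19 mm wide; open, the fingers measure 130 mm over their backs; the gripper's body (78 mm by 193 mm) begins 47 mm behind the grasp point.
Start: joints at [-58.722, 20.546, 0.682, 0, -70.136, -16.507], TCP at [0.172, -0.653, 0.227] pointing down, gripper open.
Joint ranges: [-176.03, 176.03], [-82.01, 121.73], [-58.28, 71.71], [-173.87, 95.51], [-174.79, -0.11], [-173.66, 173.66]. Speed limits (degrees/s): [136.94, 136.94, 172.46, 180, 180, 180].

INTERFACE

Orientations are given as [roll, pitch, yaw] about the fixed x, y, z axes, in that order (R = Rz(yaw) Ry(pitch) Rx(roll)).
In Python, from plant import r gives the robot as it stands. The module is installed in compiled form; this text tells all that it offers.
- The arm moves only by the shell command python3 -m creep 'ROWS' [FORCE]. ROWS is JSON, a list of rows, each a list of 7 numbers: the turn, a rotation vector about the tool's x, y, z in rad, then the shift along the tool's x, y, z in cm, then the opening in per cent of the stroke, from 0 (shut) to 100 (fully open). In form: [[rx, ry, rz, x, y, z, fingers], ...]. A call has 1 to 8 rows; each row shifts and turns the commanded pose from where the row before left it, along the tool's axes as they then stand; what a row does not reach is not made up. A row lasts 1/10 s, in which the tool goes at most 50 mm and 8.59 degrees, less where a joint would pass 70% of its speed; a pose out of reach is approached as far as the arm can. A call is refused whole if a number of a shift passes 5 or a number of a turn 0.15, either way. A call with a gripper value outside its range is refused whole. The fingers move at their own pace and stop on an object; FORCE is the grip in N (left out, the last holds). Time passes only in rows, so rows that do not move let the fingers close. It gives the time, the measured TCP pose, the force and the opening at its end, in the units of the state.
- r.get_state(): the state, without advancing time (a new reading comes with each control period).
- r.capture(name): name is "scene" or "top" or "wrist"; returns (picture, depth): 400x640x3 uint8, blue, green, red; 400x640 float32, m along the optical axis (not along the pixel's ray), 0 where there is no reading.
- r.camera_info(name): a dict with "fovy" (degrees; the focal length in pixels is half the picture's height over the tangent of half this angle, whatever the lens; pixels are square), "cx", "cy" (the principal point, pixels), "dist_coeffs" ([k1, k2, p1, p2, k3] as OpenCV has them; the pictures are not rectified), "camera_from_world" (4x4, takes a point from world to camera coordinates). Camera axes: x right, y down, z forward; pixel columns grow to the right and rows downward; lengths in m; the calibration is good to about 2 mm. A picture is of the moment at which its call begins: read the wrist's pose just before it. camera_info takes no time and is no camera call; for the wrist camera it gives the pose at the moment of the call.
- r.close_job(): hands the job in, once; it reports no verdict.
Trained networks look in the newest picture that a camera, given by its name, has taken for a name from the list of things; names that differ only in an ending like _2 or _b are one class to them, and where a whole thing is asked for, a point or a joint stands for the part that bears it (a point fixed in the world has none). Each returns a list of dicts, best first, with "score" (0 to 1); they miss things now and then, are a little off and sometimes report something else, mostly with a low value. They report only what shows in the picture. A call takes as long as a camera call. They do not tell look-alikes from the thing itself.
- r.look_for(query, camera): "rect" ([left, top, right, bottom] in pixels, round what is visible of it).
- r.masks_of(query, camera): "pixels" (400x640 bool, what is visible of it) and "rect" ([left, top, right, bottom] in pixels, round what is visible of it).
The state is a dict: "time_s": time; "joints": joint angles; "qd": joint speeds; "joint_torque": joint torques, N m; "tcp_pos": TCP position; "eef_rot": TCP orientation; "contact_force": force on the tool from outside, world axes, zero at the start; "moment": the same for the moment, N m; "gripper_width": finger opening in m.
Only numpy, scipy, OpenCV 4.12 (cv2) and the standard library are available. Lean on these libraries where they do the work, as an engineer would, in place of code of your own. Each camera call takes 0.05 s, during which the arm holds its last target. There are 200 camera calls.

## Working session

There is one attempt and no reset: what is moved stays moved. The work goes in short steps, Python scripts to look and compute and a shell command to move; the robot and the scene stay as the last step left them, time stands still between calls to the robot, and variables do not carry over. Pictures are saved under pics/ and viewed, about 8 in all and at most 12, crops included, and the job is handed in when it is done.

```bash
mkdir -p pics; cat > h.py <<'E'
import numpy as np, cv2
from plant import r
def info(n):
    c=r.camera_info(n); f=200/np.tan(np.radians(c["fovy"]/2))
    K=np.array([[f,0,c["cx"]],[0,f,c["cy"]],[0,0,1]]); return K,np.array(c["dist_coeffs"],float),np.array(c["camera_from_world"])
def cloud(n,depth,inf=None):
    K,D,T=inf or info(n)
    v,u=np.mgrid[0:400,0:640]
    p=cv2.undistortPoints(np.stack([u.ravel(),v.ravel()],1).astype(np.float64).reshape(-1,1,2),K,D).reshape(400,640,2)
    P=np.dstack([p*depth[...,None],depth]); W=(P-T[:3,3])@T[:3,:3]
    W[depth<=0]=np.nan; return W
def proj(n,X,inf=None):
    K,D,T=inf or info(n)
    return cv2.projectPoints(np.asarray(X,float).reshape(-1,3),cv2.Rodrigues(T[:3,:3])[0],T[:3,3],K,D)[0].reshape(-1,2)
E
python3 - <<'E'
from h import *
s=r.get_state(); print({k:np.round(v,3).tolist() for k,v in s.items()})
for n in("scene","top"):
    p,d=r.capture(n); cv2.imwrite(f"pics/{n}0.png",p); np.savez(f"{n}0.npz",p=p,d=d)
    W=cloud(n,d)
    for q in("tray_mid","rack"):
        for m in r.masks_of(q,n)[:4]:
            w=W[m["pixels"]]; print(n,q,round(m["score"],2),m["rect"],np.round(np.nanmedian(w,0),3),np.round(np.nanmin(w,0),3),np.round(np.nanmax(w,0),3))
E
```

```text
{'time_s': 0.0, 'joints': [-58.725, 20.593, 0.632, -0.021, -70.135, -16.509], 'qd': [-0.081, -0.007, 0.029, -0.045, -0.034, 0.054], 'joint_torque': [-0.001, -58.272, 29.306, 6.998, 0.007, -0.0], 'tcp_pos': [0.172, -0.652, 0.226], 'eef_rot': [95.049, 89.902, 109.808], 'contact_force': [-0.422, 0.34, 0.294], 'moment': [0.02, 0.023, 0.011], 'gripper_width': 0.087}
scene tray_mid 0.85 [319.6, 136.4, 368.0, 178.4] [0.3   0.255 0.029] [ 0.222  0.183 -0.005] [0.371 0.317 0.095]
scene tray_mid 0.81 [344.8, 161.7, 396.0, 210.7] [0.483 0.231 0.049] [ 0.393  0.177 -0.001] [0.506 0.332 0.094]
scene tray_mid 0.73 [389.6, 148.7, 440.1, 190.0] [0.479 0.393 0.046] [ 0.383  0.283 -0.002] [0.499 0.542 0.093]
scene rack 0.57 [271.3, 218.5, 377.7, 330.6] [ 0.662 -0.041  0.009] [ 0.509 -0.15  -0.003] [0.757 0.085 0.173]
top tray_mid 0.9 [238.2, 200.0, 281.6, 233.1] [0.448 0.231 0.008] [ 0.402  0.177 -0.009] [0.506 0.3   0.097]
top tray_mid 0.61 [182.2, 202.7, 223.1, 236.2] [0.444 0.395 0.009] [ 0.4    0.345 -0.007] [0.491 0.464 0.099]
top tray_mid 0.61 [230.5, 244.0, 276.8, 292.3] [0.301 0.253 0.008] [ 0.23   0.183 -0.006] [0.369 0.328 0.097]
top rack 0.95 [316.2, 119.8, 392.4, 179.5] [ 0.651 -0.036  0.009] [ 0.58  -0.153 -0.005] [0.756 0.077 0.177]
```

View pics/scene0.png

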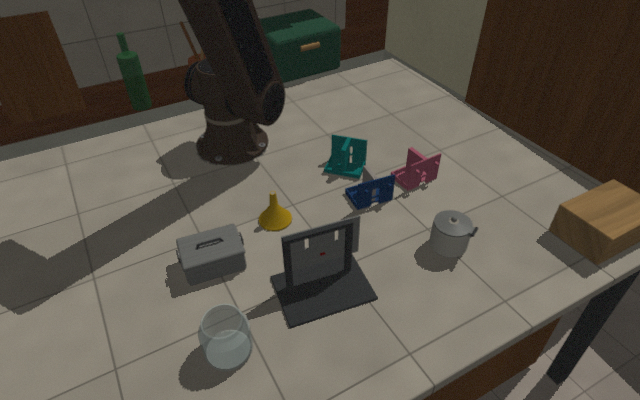

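View pics/top0.png

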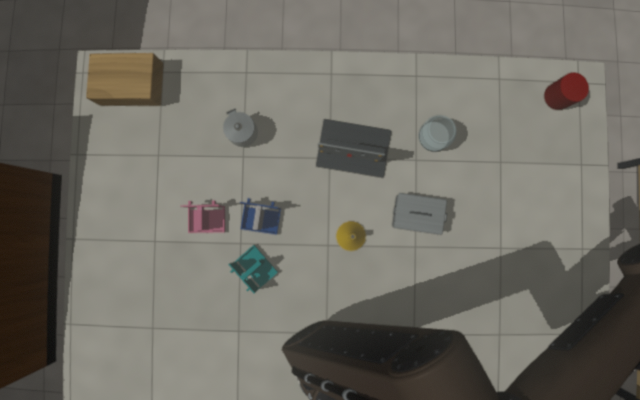

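The candidates are blue (scene 371,191; top 262,217), turquoise (scene 347,157; top 254,268) and pink (scene 416,168; top 206,217). I choose blue. Its plate and tabs face +x, the same way as the rack. Next I measure the tray and rack poses.

```bash
python3 - <<'E'
from h import *
for n,b in(("top",(228,190,292,245)),("scene",(335,150,405,220))):
    z=np.load(f"{n}0.npz"); W=cloud(n,z["d"]); p=z["p"].astype(int)
    sub=np.zeros((400,640),bool); sub[b[1]:b[3],b[0]:b[2]]=1
    blue=(p[...,0]-p[...,2]>30)&sub&(p[...,0]-p[...,1]>20)
    h=blue&(W[...,2]>.075); 
    for nm,m in(("blue",blue),("hi",h),("white",sub&~blue&(W[...,2]>.075))):
        w=W[m]; 
        if len(w)<4: print(n,nm,len(w)); continue
        c,sz,a=cv2.minAreaRect(w[:,:2].astype(np.float32)); print(n,nm,len(w),np.round(c,4),np.round(sz,4),round(a,1),np.round(np.percentile(w[:,2],[5,50,95]),3))
    sub[:]=0; 
    if n=="top": sub[110:190,305:405]=1
    else: sub[205:335,265:380]=1
    m=sub&(W[...,2]>.10)&(W[...,2]<.2); w=W[m]
    c,sz,a=cv2.minAreaRect(w[:,:2].astype(np.float32)); print(n,"rack",len(w),np.round(c,4),np.round(sz,4),round(a,1),np.round(np.percentile(w[:,2],[5,50,95]),3))
    m=sub&(abs(W[...,2])<.02)&(p.max(2)<90); w=W[m]
    c,sz,a=cv2.minAreaRect(w[:,:2].astype(np.float32)); print(n,"foot",len(w),np.round(c,4),np.round(sz,4),round(a,1)); 
    m=sub&(p[...,2]-p[...,1]>40); print("red",np.round(W[m],3)[:10].tolist(),np.argwhere(m)[:10].tolist())
a=cv2.resize(cv2.imread("pics/top0.png")[110:250,225:405],None,fx=4,fy=4,interpolation=2)
cv2.imwrite("pics/c1.png",a)
E
```

```text
top blue 251 [0.4556 0.2354] [0.1066 0.0882] 82.5 [0.    0.005 0.071]
top hi 8 [0.4854 0.2282] [0.0747 0.0036] 80.6 [0.081 0.091 0.095]
top white 194 [0.4723 0.2246] [0.0901 0.0894] 27.0 [0.081 0.09  0.095]
top rack 676 [ 0.6424 -0.0222] [0.178  0.0221] 81.5 [0.109 0.167 0.173]
top foot 2600 [ 0.6643 -0.0643] [0.2606 0.1477] 81.5
red [[0.633, -0.02, 0.098], [0.633, -0.018, 0.085], [0.631, -0.021, 0.094], [0.631, -0.023, 0.094]] [[154, 349], [155, 348], [155, 349], [155, 350]]
scene blue 232 [0.4687 0.2162] [0.1268 0.0638] 46.5 [nan nan nan]
scene hi 54 [0.4856 0.2314] [0.1052 0.0065] 82.7 [0.08  0.089 0.092]
scene white 343 [0.5094 0.1944] [0.1435 0.3965] 59.4 [0.077 0.087 0.167]
scene rack 1806 [ 0.6435 -0.0218] [0.1811 0.0238] 81.3 [0.104 0.139 0.171]
scene foot 5110 [0.5959 0.0237] [0.3174 0.3797] 65.8
red [[0.638, -0.023, 0.086], [0.639, -0.021, 0.086], [0.641, -0.019, 0.086], [0.642, -0.018, 0.087], [0.64, -0.024, 0.085]] [[253, 321], [253, 322], [253, 323], [253, 324], [254, 321]]
```

View pics/c1.png

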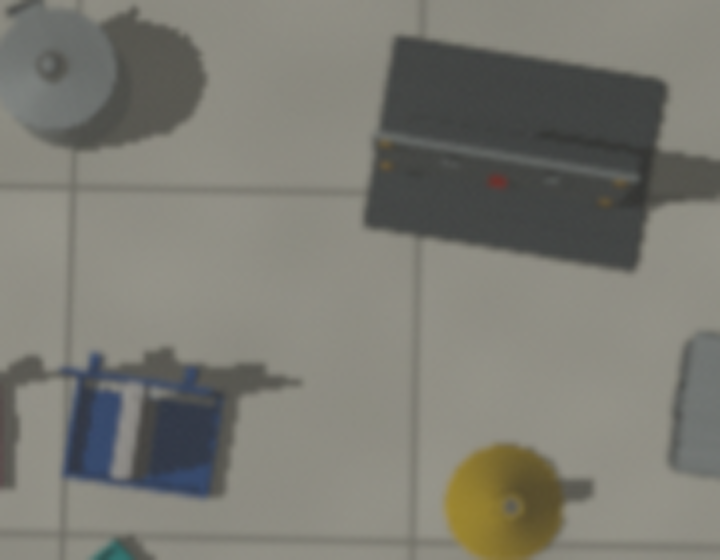

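```bash
cat >> h.py <<'E'
from scipy.spatial.transform import Rotation as Ro
def plan(pos,yaw,n=None,vmax=4.5):
    """rows to bring TCP to pos, tool down, tool y axis (mod 180) at heading yaw deg"""
    s=r.get_state(); p=np.array(s["tcp_pos"]); R=Ro.from_euler("xyz",s["eef_rot"],degrees=True)
    best=None
    for a in(yaw,yaw+180):
        y=np.array([np.cos(np.radians(a)),np.sin(np.radians(a)),0]); x=np.array([0,0,-1.])
        T=Ro.from_matrix(np.stack([x,y,np.cross(x,y)],1)); v=(R.inv()*T).as_rotvec()
        if best is None or np.linalg.norm(v)<np.linalg.norm(best): best=v
    v=best; d=np.asarray(pos)-p
    n=n or int(np.ceil(max(np.linalg.norm(d)*100/vmax,np.linalg.norm(v)/.14,1)))
    rows=[]
    for i in range(n):
        t=R.inv().apply(d/n)*100; rows.append([*np.round(v/n,4),*np.round(t,2)]); R=R*Ro.from_rotvec(v/n)
    print("t",round(s["time_s"],2),"pos",np.round(p,4),"F",np.round(s["contact_force"],1),"j6",np.round(s["joints"][5],1),"n",n)
    for q in rows: print([float(a) for a in q])
E
python3 - <<'E'
from h import *
R=Ro.from_euler("xyz",r.get_state()["eef_rot"],degrees=True).as_matrix(); print(np.round(R,3))
K,D,T=info("wrist"); print("cam pos",np.round(-T[:3,:3].T@T[:3,3],3),"fwd",np.round(T[2,:3],2),K[0,0])
plan([0.47,-0.0,0.36],81.5)
E
```

```text
[[-0.    -0.255  0.967]
 [ 0.001  0.967  0.255]
 [-1.     0.001 -0.   ]]
cam pos [ 0.098 -0.672  0.384] fwd [ 0.27  0.07 -0.96] 306.51692363952947
t 0.3 pos [ 0.172  -0.6525  0.2262] F [-1.  -0.2 -0.4] j6 -16.5 n 17
[0.0239, -0.0, -0.0, -0.79, 3.27, 2.67]
[0.0239, -0.0, -0.0, -0.79, 3.33, 2.59]
[0.0239, -0.0, -0.0, -0.79, 3.39, 2.51]
[0.0239, -0.0, -0.0, -0.79, 3.45, 2.43]
[0.0239, -0.0, -0.0, -0.79, 3.51, 2.35]
[0.0239, -0.0, -0.0, -0.79, 3.56, 2.27]
[0.0239, -0.0, -0.0, -0.79, 3.61, 2.18]
[0.0239, -0.0, -0.0, -0.79, 3.66, 2.09]
[0.0239, -0.0, -0.0, -0.79, 3.71, 2.0]
[0.0239, -0.0, -0.0, -0.79, 3.76, 1.92]
[0.0239, -0.0, -0.0, -0.79, 3.8, 1.82]
[0.0239, -0.0, -0.0, -0.79, 3.85, 1.73]
[0.0239, -0.0, -0.0, -0.79, 3.89, 1.64]
[0.0239, -0.0, -0.0, -0.79, 3.93, 1.55]
[0.0239, -0.0, -0.0, -0.79, 3.96, 1.45]
[0.0239, -0.0, -0.0, -0.79, 4.0, 1.36]
[0.0239, -0.0, -0.0, -0.79, 4.03, 1.26]
```

```bash
python3 -m creep '[[0.024,0,0,-0.6,3.3,2.5,100],[0.024,0,0,-0.6,3.3,2.5,100],[0.024,0,0,-0.6,3.4,2.4,100],[0.024,0,0,-0.6,3.4,2.3,100],[0.024,0,0,-0.6,3.5,2.2,100],[0.024,0,0,-0.6,3.5,2.1,100],[0.024,0,0,-0.6,3.6,2.0,100],[0.024,0,0,-0.6,3.6,1.9,100]]' 60
python3 -m creep '[[0.024,0,0,-0.6,3.7,1.8,100],[0.024,0,0,-0.6,3.8,1.7,100],[0.024,0,0,-0.6,3.8,1.6,100],[0.024,0,0,-0.6,3.8,1.5,100],[0.024,0,0,-0.6,3.8,1.4,100],[0.024,0,0,-0.6,3.8,1.3,100],[0.024,0,0,0,3.8,1,100],[0.024,0,0,0,3.8,1,100]]'
python3 -m creep '[[0.024,0,0,0,2.5,0.5,100],[0,0,0,0,0,0,100],[0,0,0,0,0,0,100]]'
python3 - <<'E'
from h import *
inf=info("wrist"); p,d=r.capture("wrist"); np.savez("w1.npz",p=p,d=d); cv2.imwrite("pics/w1.png",p)
W=cloud("wrist",d,inf); 
v,u=np.mgrid[0:400,0:640]
m=(W[...,2]>.07)&(W[...,2]<.2)&(W[...,0]>.55)&(W[...,0]<.72)&(abs(W[...,1]+.02)<.13)
w=W[m]; print(m.sum())
# robust line fit per height
for z0,z1 in((.06,.08),(.095,.11),(.12,.15),(.15,.162)):
    q=W[m&(W[...,2]>z0)&(W[...,2]<z1)]
    if len(q)<20: continue
    l=cv2.fitLine(q[:,:2].astype(np.float32),cv2.DIST_HUBER,0,.01,.01).ravel(); print(z0,len(q),np.degrees(np.arctan2(l[1],l[0])),l[2:],)
red=(p[...,2].astype(int)-p[...,1]>40)&m; print("red",red.sum(),np.round(np.nanmedian(W[red],0),4),u[red].mean(),v[red].mean())
K,D,T=inf; print(np.round(r.get_state()["tcp_pos"],4))
E
```

```text
time_s: 1.1
tcp_pos: [0.301, -0.3478, 0.275]
eef_rot: [-23.6, 90.0, -19.9]
contact_force: [0.7, 0.4, -0.0]
gripper_width: 0.0875
time_s: 1.9
tcp_pos: [0.4194, -0.046, 0.3111]
eef_rot: [28.7, 89.9, 21.4]
contact_force: [1.1, -1.3, 0.0]
gripper_width: 0.0876
time_s: 2.2
tcp_pos: [0.4272, -0.0231, 0.3105]
eef_rot: [-154.4, 90.0, -162.9]
contact_force: [0.4, -0.4, 0.7]
gripper_width: 0.0875
2808
0.06 494 81.448105 [ 0.63593924 -0.02078355]
0.095 865 81.87272 [ 0.6358375  -0.02174289]
0.12 135 82.11828 [ 0.6235542  -0.09977417]
red 66 [ 0.6327 -0.0204  0.089 ] 343.93939393939394 309.2878787878788
[ 0.4271 -0.0236  0.3105]
```

View pics/w1.png

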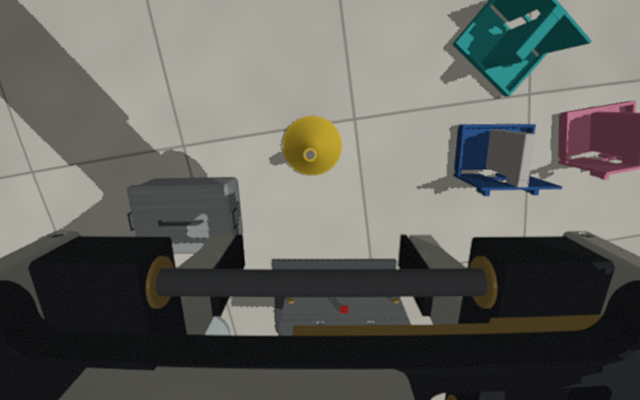

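```bash
python3 -m creep '[[0,-0.126,0,1.4,0.85,3.4,100],[0,-0.126,0,1.8,0.85,3.2,100],[0,-0.126,0,2.1,0.85,2.9,100],[0,-0.126,0,2.5,0.85,2.6,100],[0,0,0,0,0,0,100],[0,0,0,0,0,0,100]]'
python3 - <<'E'
from h import *
inf=info("wrist"); p,d=r.capture("wrist"); np.savez("w2.npz",p=p,d=d)
W=cloud("wrist",d,inf); v,u=np.mgrid[0:400,0:640]
K,D,T=inf; print("cam",np.round(-T[:3,:3].T@T[:3,3],3))
m=(W[...,2]>.07)&(W[...,2]<.2)&(W[...,0]>.55)&(W[...,0]<.72)&(abs(W[...,1]+.02)<.13)
red=(p[...,2].astype(int)-p[...,1]>40)&m; print("red",red.sum(),np.round(np.nanmedian(W[red],0),4),u[red].mean(),v[red].mean())
cv2.imwrite("pics/w2.png",p)
E
```

```text
time_s: 2.85
tcp_pos: [0.5616, -0.0148, 0.2577]
eef_rot: [-0.6, 61.9, -9.5]
contact_force: [0.6, -0.5, 1.5]
gripper_width: 0.0876
cam [0.422 0.008 0.361]
red 109 [ 0.6329 -0.0204  0.0894] 327.04587155963304 164.45871559633028
```

View pics/w2.png

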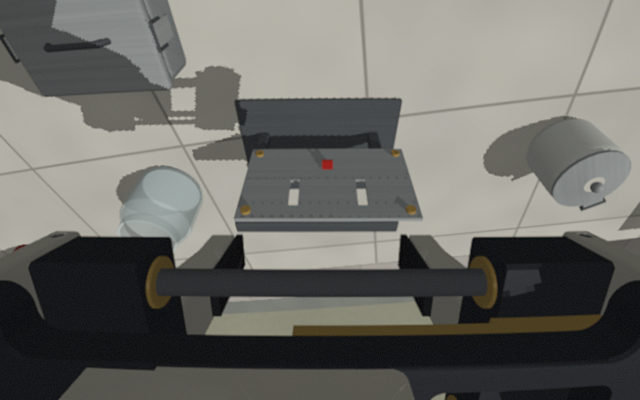

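```bash
python3 - <<'E'
from h import *
z=np.load("w2.npz"); p,d=z["p"],z["d"]; inf=info("wrist"); W=cloud("wrist",d,inf); K,D,T=inf
v,u=np.mgrid[0:400,0:640]
m=(u>258)&(u<398)&(v>158)&(v<210)&(W[...,2]>.06)&(W[...,2]<.165)
q=W[m]; 
for _ in range(5):
    A=np.c_[q[:,1],q[:,2],np.ones(len(q))]; c,*_=np.linalg.lstsq(A,q[:,0],rcond=None); e=abs(A@c-q[:,0]); q=q[e<.004]
print("plane x=a y+b z+c",np.round(c,4),len(q),"face yaw",np.degrees(np.arctan(-c[0])),"lean deg",np.degrees(np.arctan(c[1])),"rms",e.std())
yaw=np.radians(-8.4)
# vertical plane with yaw fitted through median
yw=np.arctan(-c[0]) 
n=np.array([np.cos(yw),np.sin(yw),0]); ey=np.array([-n[1],n[0],0]); d0=np.median(q@n)
C=-T[:3,:3].T@T[:3,3]
uv=cv2.undistortPoints(np.stack([u.ravel(),v.ravel()],1).astype(float).reshape(-1,1,2),K,D).reshape(400,640,2)
ray=np.dstack([uv,np.ones((400,640))])@T[:3,:3]
X=C+ray*((d0-C@n)/(ray@n))[...,None]
Y=X@ey; Z=X[...,2]
g=p.max(2)
reg=(u>258)&(u<398)&(v>172)&(v<212)
for side in((280,308),(348,375)):
    h=reg&(u>=side[0])&(u<side[1])&(g>170)
    print("slot px",u[h].min(),u[h].max(),v[h].min(),v[h].max(),"y",np.round(np.percentile(Y[h],[2,50,98]),4),"z",np.round([Z[h].min(),Z[h].max()],4))
red=(p[...,2].astype(int)-p[...,1]>40)&m
print("red y",Y[red].mean(),"n",n,"d0",d0,"ey",ey)
print(p[186:200:4,286:302].max(2)); print(p[176:210,294].max(2)); print(p[193,350:372].max(2))
# strip edges at row 165..205
for vv in (170,190,205):
    mm=(abs(W[...,0]-(W[...,1]*c[0]+W[...,2]*c[1]+c[2]))<.006)&(v==vv)&(u>225)&(u<430); print(vv,u[mm].min(),u[mm].max(),Y[mm].min(),Y[mm].max())
E
```

```text
plane x=a y+b z+c [ 0.1483 -0.0028  0.6408] 6621 face yaw -8.43391512510849 lean deg -0.1619029779923499 rms 0.0004185664003101017
slot px 289 297 190 203 y [0.0355 0.0392 0.0428] z [0.1296 0.1486]
slot px 358 366 190 203 y [0.105  0.1085 0.1121] z [0.1301 0.149 ]
red y 0.07416310125684912 n [ 0.98918569 -0.14666858  0.        ] d0 0.6335550658317368 ey [0.14666858 0.98918569 0.        ]
[[ 94  94  96  92  86  74  73  73  74  73  74  74  78  87  93  94]
 [ 95  93 101 133 166 176 177 177 176 177 177 175 158 117  95  95]
 [ 95  96 114 153 176 181 178 177 176 178 177 173 149 107  93  95]
 [ 92  98 130 165 178 179 178 178 178 177 177 165 134 101  94  94]]Traceback (most recent call last):
  File "<stdin>", line 25, in <module>
    return umr_maximum(a, axis, None, out, keepdims, initial, where)
numpy.exceptions.AxisError: axis 2 is out of bounds for array of dimension 2
```

```bash
python3 - <<'E'
from h import *
plan([0.44,0.235,0.27],81.6)
E
```

```text
t 2.9 pos [ 0.563  -0.014   0.2595] F [-0.2  0.2  1.1] j6 -149.4 n 7
[-0.0013, 0.0703, 0.0007, -1.22, 3.24, -1.94]
[-0.0013, 0.0703, 0.0007, -1.08, 3.24, -2.02]
[-0.0013, 0.0703, 0.0007, -0.93, 3.25, -2.09]
[-0.0013, 0.0703, 0.0007, -0.78, 3.25, -2.14]
[-0.0013, 0.0703, 0.0007, -0.63, 3.25, -2.19]
[-0.0013, 0.0703, 0.0007, -0.47, 3.26, -2.22]
[-0.0013, 0.0703, 0.0007, -0.31, 3.26, -2.25]
```

```bash
python3 -m creep '[[0,0.07,0,-1.2,3.2,-1.9,100],[0,0.07,0,-1.1,3.2,-2,100],[0,0.07,0,-0.9,3.3,-2.1,100],[0,0.07,0,-0.8,3.3,-2.1,100],[0,0.07,0,-0.6,3.3,-2.2,100],[0,0.07,0,-0.5,3.3,-2.2,100],[0,0.07,0,-0.3,3.3,-2.2,100],[0,0,0,0,0,0,100]]'
python3 -m creep '[[0,0,0,0,0,0,100],[0,0,0,0,0,0,100]]'
cat > tray.py <<'E'
from h import *
inf=info("wrist"); p,d=r.capture("wrist"); cv2.imwrite("pics/w3.png",p); W=cloud("wrist",d,inf); pi=p.astype(int)
print("joints",np.round(r.get_state()["joints"],1))
near=(abs(W[...,0]-.455)<.08)&(abs(W[...,1]-.235)<.085)
b=near&(pi[...,0]-pi[...,2]>25)
hi=near&(W[...,2]>.083)&(W[...,2]<.1)
for nm,m in(("plate",hi&b),("rib",hi&~b&(abs(pi[...,0]-pi[...,2])<40)),("all",b)):
    w=W[m].astype(np.float32); c,sz,a=cv2.minAreaRect(w[:,:2]); l=cv2.fitLine(w[:,:2],cv2.DIST_HUBER,0,.01,.01).ravel()
    print(nm,len(w),np.round(c,4),np.round(sz,4),round(a,2),"line",round(float(np.degrees(np.arctan2(l[1],l[0]))),2),np.round(l[2:],4),"z",np.round(np.median(w[:,2]),4))
E
python3 tray.py
```

```text
time_s: 3.7
tcp_pos: [0.4423, 0.2433, 0.2708]
eef_rot: [120.5, 89.8, 111.8]
contact_force: [0.2, -0.4, -0.1]
gripper_width: 0.0877
time_s: 3.9
tcp_pos: [0.4423, 0.238, 0.2695]
eef_rot: [-26.4, 89.9, -35.2]
contact_force: [-0.1, 0.4, 0.4]
gripper_width: 0.0877
joints [  50.8    2.4  -16.8    0.2  -70.7 -149.7]Traceback (most recent call last):
  File "tray.py", line 8, in <module>
    w=W[m].astype(np.float32); c,sz,a=cv2.minAreaRect(w[:,:2]); l=cv2.fitLine(w[:,:2],cv2.DIST_HUBER,0,.01,.01).ravel()
                                      ~~~~~~~~~~~~~~~^^^^^^^^^
cv2.error: OpenCV(4.12.0) /io/opencv/modules/imgproc/src/convhull.cpp:143: error: (-215:Assertion failed) total >= 0 && (depth == CV_32F || depth == CV_32S) in function 'convexHull'
```

View pics/w3.png

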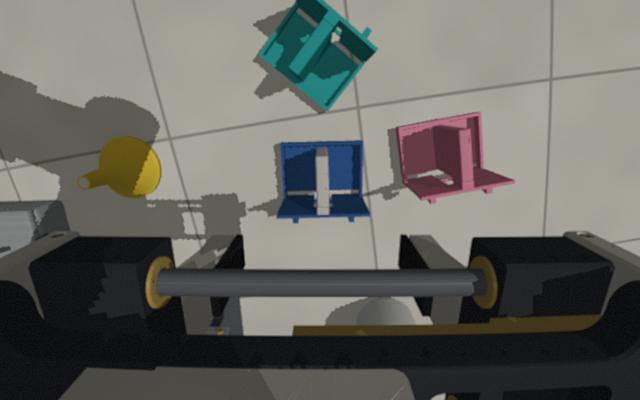

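```bash
sed -i 's/^near=.*/print(np.round(W[[150,180,205,212],[322,322,322,300]],4), np.isfinite(W[...,0]).mean(), p[180,322],p[212,300])\n&/; s/    w=W\[m\]/    if m.sum()<5: print(nm,m.sum()); continue\n&/; s/-pi\[...,2\]>25/-pi[...,2]>18/' tray.py; python3 tray.py
```

```text
joints [  50.8    2.4  -16.9    0.2  -70.7 -149.8]
[[0.4176 0.2419 0.036 ]
 [0.4441 0.2378 0.089 ]
 [0.4731 0.2333 0.0897]
 [0.4815 0.2052 0.0782]] 0.9960078125 [153 158 161] [65 37 20]Traceback (most recent call last):
  File "tray.py", line 10, in <module>
    w=W[m].astype(np.float32); c,sz,a=cv2.minAreaRect(w[:,:2]); l=cv2.fitLine(w[:,:2],cv2.DIST_HUBER,0,.01,.01).ravel()
                                      ~~~~~~~~~~~~~~~^^^^^^^^^
cv2.error: OpenCV(4.12.0) /io/opencv/modules/imgproc/src/convhull.cpp:143: error: (-215:Assertion failed) total >= 0 && (depth == CV_32F || depth == CV_32S) in function 'convexHull'
```

```bash
sed -i 's/minAreaRect(w\[:,:2\])/minAreaRect(np.ascontiguousarray(w[:,:2]))/; s/fitLine(w\[:,:2\]/fitLine(np.ascontiguousarray(w[:,:2])/' tray.py; python3 tray.py
```

```text
joints [  50.8    2.4  -16.9    0.2  -70.7 -149.8]
[[0.4177 0.2416 0.035 ]
 [0.444  0.2375 0.089 ]
 [0.4729 0.233  0.0901]
 [0.4812 0.205  0.0787]] 0.99601953125 [152 156 160] [66 42 22]
plate 419 [0.4623 0.236 ] [0.1091 0.0538] 82.08 line 82.47 [0.4864 0.2374] z 0.0891
rib 749 [0.4533 0.2376] [0.11   0.0725] 82.44 line -8.1 [0.4561 0.237 ] z 0.0894
all 5155 [0.4675 0.2308] [0.119  0.1182] 82.64 line 86.17 [0.4582 0.2269] z 0.0047
```

```bash
python3 - <<'E'
from h import *
plan([0.4402,0.2388,0.053],82.1,7)
E
```

```text
t 4.05 pos [0.4421 0.2371 0.2691] F [-0.3  1.1 -0.2] j6 -149.8 n 7
[-0.0024, 0.0004, 0.0003, 3.09, 0.03, -0.04]
[-0.0024, 0.0004, 0.0003, 3.09, 0.03, -0.04]
[-0.0024, 0.0004, 0.0003, 3.09, 0.02, -0.04]
[-0.0024, 0.0004, 0.0003, 3.09, 0.02, -0.04]
[-0.0024, 0.0004, 0.0003, 3.09, 0.02, -0.03]
[-0.0024, 0.0004, 0.0003, 3.09, 0.02, -0.03]
[-0.0024, 0.0004, 0.0003, 3.09, 0.02, -0.03]
```

```bash
python3 -m creep '[[-0.004,0,0,3.1,0.03,-0.04,100],[-0.004,0,0,3.1,0.03,-0.04,100],[-0.004,0,0,3.1,0.03,-0.04,100],[-0.004,0,0,3.1,0.03,-0.04,100],[0,0,0,3.1,0.03,-0.04,100],[0,0,0,3.1,0.03,-0.04,100],[0,0,0,3,0,0,100],[0,0,0,0,0,0,100]]'
python3 -m creep '[[0,0,0,0,0,0,100],[0,0,0,0,0,0,0],[0,0,0,0,0,0,0],[0,0,0,0,0,0,0],[0,0,0,0,0,0,0],[0,0,0,0,0,0,0],[0,0,0,0,0,0,0],[0,0,0,0,0,0,0]]' 60
python3 - <<'E'
from h import *
plan([0.4402,0.2388,0.053],82.1,1)
E
```

```text
time_s: 4.85
tcp_pos: [0.4386, 0.2366, 0.0496]
eef_rot: [-100.5, 89.5, -108.4]
contact_force: [-0.3, -0.4, 0.7]
gripper_width: 0.0878
time_s: 5.65
tcp_pos: [0.4405, 0.2392, 0.0526]
eef_rot: [-51.7, 89.8, -59.6]
contact_force: [0.7, -0.3, -0.1]
gripper_width: 0.037
t 5.65 pos [0.4405 0.2392 0.0526] F [ 0.7 -0.3 -0.1] j6 -149.3 n 1
[-0.0004, 0.0024, 0.0031, -0.04, -0.04, -0.02]
```

```bash
python3 -m creep '[[0,0,0,0,0,0,0],[0,0,0,0,0,0,0],[0,0,0,0,0,0,0],[0,0,0,0,0,0,0],[0,0,0,0,0,0,0]]' 60
python3 -m creep '[[0,0,0,-1,0,0,0],[0,0,0,-3,0,0,0],[0,0,0,-4,0,0,0],[0,0,0,-4,0,0,0],[0,0,0,-1,0,0,0],[0,0,0,0,0,0,0],[0,0,0,0,0,0,0],[0,0,0,0,0,0,0]]' 60
python3 - <<'E'
from h import *
s=r.get_state(); W0=None
p,d=r.capture("scene"); W=cloud("scene",d); pi=p.astype(int)
m=(pi[...,0]-pi[...,2]>25)&(abs(W[...,0]-.46)<.09)&(abs(W[...,1]-.235)<.09)&(W[...,2]>.06)
w=W[m]; hi=w[:,2].max(); print(len(w),"z range",np.round(np.percentile(w[:,2],[1,50,99]),4))
for lo in(0.15,0.19): 
    q=w[w[:,2]>lo].astype(np.float32)
    if len(q)>5:
        l=cv2.fitLine(np.ascontiguousarray(q[:,:2]),cv2.DIST_HUBER,0,.01,.01).ravel(); print(lo,len(q),np.degrees(np.arctan2(l[1],l[0])),l[2:])
n=np.array([.98919,-.14667]); ey=np.array([.14667,.98919])
t=n*(0.6336-0.048-0.035)+ey*0.0738; print("target",t,s["gripper_width"])
plan([*t,0.18],81.57)
cv2.imwrite("pics/s2.png",cv2.resize(p[100:230,290:470],None,fx=4,fy=4,interpolation=2))
E
```

```text
time_s: 6.15
tcp_pos: [0.4404, 0.2392, 0.0525]
eef_rot: [-51.8, 89.8, -59.7]
contact_force: [-1.5, -0.2, -0.3]
gripper_width: 0.0138
time_s: 6.95
tcp_pos: [0.4393, 0.2387, 0.1809]
eef_rot: [-85.7, 89.7, -93.6]
contact_force: [0.6, -0.2, -3.2]
gripper_width: 0.0138
1115 z range [0.1306 0.1727 0.2195]
0.15 751 81.811905 [0.48551556 0.22901246]
0.19 409 82.09218 [0.48391458 0.21611252]
target [ 0.55547226 -0.00775428] 0.013791562307219134
t 7.0 pos [0.4395 0.2388 0.1809] F [-1.1 -0.  -2.6] j6 -149.3 n 7
[0.0012, 0.0001, 0.0008, 0.03, -3.26, 2.13]
[0.0012, 0.0001, 0.0008, 0.03, -3.26, 2.13]
[0.0012, 0.0001, 0.0008, 0.03, -3.25, 2.14]
[0.0012, 0.0001, 0.0008, 0.02, -3.25, 2.14]
[0.0012, 0.0001, 0.0008, 0.02, -3.25, 2.14]
[0.0012, 0.0001, 0.0008, 0.02, -3.25, 2.15]
[0.0012, 0.0001, 0.0008, 0.02, -3.24, 2.15]
```

View pics/s2.png

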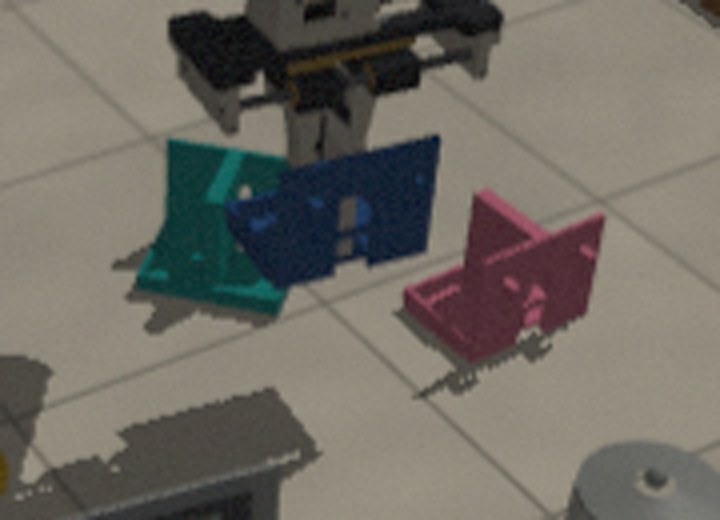

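```bash
python3 -m creep '[[0.0012,0,0,0,-3.2,2,0],[0.0012,0,0,0,-3.3,2.1,0],[0.0012,0,0,0,-3.3,2.1,0],[0.0012,0,0,0,-3.3,2.2,0],[0.0012,0,0,0,-3.3,2.2,0],[0.0012,0,0,0,-3.2,2.2,0],[0.0012,0,0,0,-3.2,2.2,0],[0,0,0,0,0,0,0]]'
python3 -m creep '[[0,0,0,1.4,0,0,0],[0,0,0,2,0,0,0],[0,0,0,2,0,0,0],[0,0,0,0,0,0,0],[0,0,0,0,0,0,0],[0,0,0,0,0,0,0]]'
python3 - <<'E'
from h import *
n=np.array([.98919,-.14667]); ey=np.array([.14667,.98919])
t=n*(0.6336-0.048-0.035)+ey*0.0738
plan([*t,0.126],81.57,1)
s=r.get_state(); x=np.array(s["tcp_pos"][:2]); print("n",x@n,"Y",x@ey)
p,d=r.capture("top"); W=cloud("top",d); pi=p.astype(int)
m=(pi[...,0]-pi[...,2]>25)&(W[...,2]>.06)&(W[...,0]>.5); w=W[m]; print(len(w),np.round(np.percentile(w,[2,50,98],axis=0),3))
cv2.imwrite("pics/t2.png",cv2.resize(p[110:220,290:430],None,fx=5,fy=5,interpolation=2))
p,d=r.capture("wrist"); cv2.imwrite("pics/w4.png",p)
E
```

```text
time_s: 7.8
tcp_pos: [0.5572, -0.011, 0.1818]
eef_rot: [-91.0, 89.7, -99.6]
contact_force: [-0.1, 0.9, -3.8]
gripper_width: 0.0138
time_s: 8.4
tcp_pos: [0.5572, -0.0073, 0.1303]
eef_rot: [-42.4, 89.7, -50.8]
contact_force: [0.1, -0.0, -1.9]
gripper_width: 0.0137
t 8.4 pos [ 0.5572 -0.0073  0.1303] F [ 0.1 -0.  -1.9] j6 -118.1 n 1
[0.001, 0.0033, 0.003, 0.43, -0.07, -0.16]
n 0.5521966007284673 Y 0.0745342009326494
1 [[0.529 0.    0.092]
 [0.529 0.    0.092]
 [0.529 0.    0.092]]
```

View pics/w4.png

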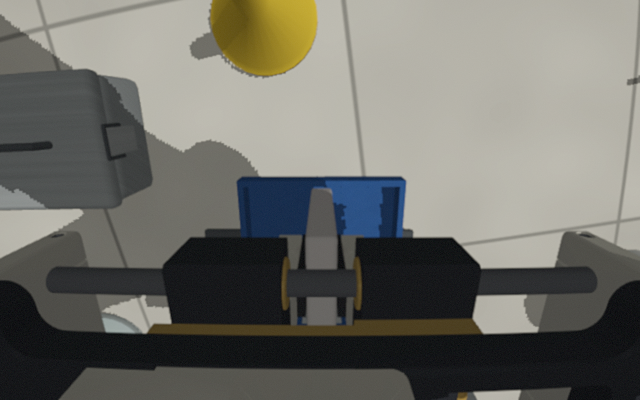

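```bash
python3 -m creep '[[0,0.003,0.003,0.4,-0.07,0.4,0],[0,0,0,0,0,0.5,0],[0,0,0,0,0,0.5,0],[0,0,0,0,0,0.2,0],[0,0,0,0,0,0,0],[0,0,0,0,0,0,0]]'
python3 -m creep '[[0,0,0,0,0,0.2,0],[0,0,0,0,0,0.2,0],[0,0,0,0,0,0,0]]'
python3 -m creep '[[0,0,0,0,0,0.2,0],[0,0,0,0,0,0.0,0]]'
python3 - <<'E'
from h import *
n=np.array([.98919,-.14667]); ey=np.array([.14667,.98919])
s=r.get_state(); x=np.array(s["tcp_pos"][:2]); print("n",x@n,"Y",x@ey,s["tcp_pos"][2],"gap to face",.6336-.048-x@n, "F",s["contact_force"],s["moment"])
E
```

```text
time_s: 9.1
tcp_pos: [0.5722, -0.0106, 0.1255]
eef_rot: [-170.4, 89.9, -178.9]
contact_force: [-0.7, 0.2, -2.1]
gripper_width: 0.0135
time_s: 9.4
tcp_pos: [0.5766, -0.0111, 0.1257]
eef_rot: [175.4, 90.0, 167.0]
contact_force: [0.6, 0.9, -2.1]
gripper_width: 0.0137
time_s: 9.6
tcp_pos: [0.5785, -0.0114, 0.1256]
eef_rot: [-177.7, 90.0, 173.9]
contact_force: [-0.1, 0.0, -2.6]
gripper_width: 0.0137
n 0.5739048247625337 Y 0.07353638989747173 0.12559917478752142 gap to face 0.011695175237466326 F [-0.1251697   0.00558007 -2.59040625] [-0.01282031  0.03495855 -0.02379681]
```

```bash
for i in 1 ; do python3 -m creep '[[0,0,0,0,0,0.2,0],[0,0,0,0,0,0.0,0]]'
python3 -m creep '[[0,0,0,0,0,0.2,0],[0,0,0,0,0,0.0,0]]'
python3 -m creep '[[0,0,0,0,0,0.2,0],[0,0,0,0,0,0.0,0]]'; done | grep -v eef
python3 - <<'E'
from h import *
n=np.array([.98919,-.14667]); ey=np.array([.14667,.98919])
s=r.get_state(); x=np.array(s["tcp_pos"][:2]); print("n",x@n,"Y",x@ey,s["tcp_pos"][2],"gap to face",.6336-.048-x@n, "F",s["contact_force"],s["moment"])
E
```

```text
time_s: 9.8
tcp_pos: [0.5805, -0.0118, 0.1256]
contact_force: [-0.1, -0.0, -2.8]
gripper_width: 0.014
time_s: 10.0
tcp_pos: [0.5825, -0.012, 0.1256]
contact_force: [0.2, -0.1, -2.2]
gripper_width: 0.014
time_s: 10.2
tcp_pos: [0.5844, -0.0123, 0.1256]
contact_force: [-0.2, 0.4, -2.6]
gripper_width: 0.0134
n 0.5799206526949323 Y 0.0735043261495047 0.12558437598133665 gap to face 0.005679347305067695 F [-0.24574445  0.39682954 -2.64764723] [-0.06010035  0.03301078  0.04354299]
```

```bash
(python3 -m creep '[[0,0,0,0,0,0.2,0],[0,0,0,0,0,0.0,0]]'
python3 -m creep '[[0,0,0,0,0,0.1,0],[0,0,0,0,0,0.0,0]]'
python3 -m creep '[[0,0,0,0,0,0.1,0],[0,0,0,0,0,0.0,0]]'
python3 -m creep '[[0,0,0,0,0,0.05,0],[0,0,0,0,0,0.0,0]]') | grep -v -e eef -e grip
python3 - <<'E'
from h import *
n=np.array([.98919,-.14667]); ey=np.array([.14667,.98919])
s=r.get_state(); x=np.array(s["tcp_pos"][:2]); print("n",x@n,"Y",x@ey,s["tcp_pos"][2],"gap to face",.6336-.048-x@n, "F",s["contact_force"],s["moment"])
E
```

```text
time_s: 10.4
tcp_pos: [0.5864, -0.0126, 0.1256]
contact_force: [-0.9, -0.2, -2.6]
time_s: 10.6
tcp_pos: [0.5872, -0.0128, 0.1256]
contact_force: [-0.5, 0.4, -3.4]
time_s: 10.8
tcp_pos: [0.5876, -0.0129, 0.1254]
contact_force: [-2.3, 1.2, -2.6]
time_s: 11.0
tcp_pos: [0.5877, -0.013, 0.1252]
contact_force: [-4.5, 1.9, -1.9]
n 0.5832179270996881 Y 0.07336214560991987 0.1252385530075388 gap to face 0.0023820729003118934 F [-4.53948389  1.94195903 -1.90441184] [ 0.494891    1.68195075 -0.20274019]
```

```bash
cat > st.py <<'E'
from h import *
n=np.array([.98919,-.14667]); ey=np.array([.14667,.98919])
s=r.get_state(); x=np.array(s["tcp_pos"][:2]); R=Ro.from_euler("xyz",s["eef_rot"],degrees=True)
f=np.array(s["contact_force"]); print("n %.4f Y %.4f z %.4f"%(x@n,x@ey,s["tcp_pos"][2]),"tool x",np.round(R.as_matrix()[:,0],4),"y head",round(float(np.degrees(np.arctan2(*R.as_matrix()[[1,0],1]))),2),"Fn %.1f Fy %.1f Fz %.1f"%(f[:2]@n,f[:2]@ey,f[2]),np.round(s["moment"],2),s["time_s"])
E
python3 -m creep '[[0,0,0,0,0,-0.16,0],[0,0,0,0,0,0.0,0]]' |grep force; python3 st.py
(python3 -m creep '[[0,0,0,0.2,0,0,0],[0,0,0,0.2,0,0,0],[0,0,0,0,0,0.0,0]]'; python3 -m creep '[[0,0,0,0.15,0,0,0],[0,0,0,0,0,0.0,0]]')|grep -e force -e pos; python3 st.py
```

```text
contact_force: [-0.5, 0.8, -3.5]
n 0.5832 Y 0.0736 z 0.1259 tool x [ 9.e-04  1.e-04 -1.e+00] y head 81.62 Fn -0.6 Fy 0.7 Fz -3.5 [-0.    0.07  0.01] 11.2
tcp_pos: [0.5871, -0.0128, 0.1212]
contact_force: [0.6, 0.7, -2.8]
tcp_pos: [0.587, -0.0128, 0.1199]
contact_force: [0.4, 0.0, -3.1]
n 0.5825 Y 0.0735 z 0.1199 tool x [-8.e-04  0.e+00 -1.e+00] y head 81.59 Fn 0.4 Fy 0.1 Fz -3.1 [-0.09  0.05 -0.03] 11.7
```

```bash
(for i in 1; do python3 -m creep '[[0,0,0,0.15,0,0,0],[0,0,0,0,0,0.0,0]]'; python3 -m creep '[[0,0,0,0.15,0,0,0],[0,0,0,0,0,0.0,0]]';python3 -m creep '[[0,0,0,0.15,0,0,0],[0,0,0,0,0,0.0,0]]';python3 -m creep '[[0,0,0,0.15,0,0,0],[0,0,0,0,0,0.0,0]]'; done)|grep -e force -e pos; python3 st.py
```

```text
tcp_pos: [0.587, -0.0128, 0.1184]
contact_force: [-0.2, 0.8, -2.9]
tcp_pos: [0.5869, -0.0127, 0.1169]
contact_force: [0.1, 0.5, -2.0]
tcp_pos: [0.5866, -0.0128, 0.1156]
contact_force: [-3.5, 1.1, 0.2]
tcp_pos: [0.5868, -0.0128, 0.1141]
contact_force: [-3.2, 0.7, 1.3]
n 0.5823 Y 0.0734 z 0.1141 tool x [-9.e-04  0.e+00 -1.e+00] y head 81.59 Fn -3.3 Fy 0.2 Fz 1.3 [ 0.28  1.21 -0.04] 12.5
```

```bash
(python3 -m creep '[[0,0,0,0.15,0,0,0],[0,0,0,0.1,0,0.0,0],[0,0,0,0,0,0,0]]'; python3 -m creep '[[0,0,0,0.2,0,0,0],[0,0,0,0,0,0.0,0]]';python3 -m creep '[[0,0,0,0.2,0,0,0],[0,0,0,0,0,0.0,0]]')|grep -e force -e pos; python3 st.py
```

```text
tcp_pos: [0.5868, -0.0127, 0.1115]
contact_force: [-4.6, 0.7, 2.6]
tcp_pos: [0.5865, -0.0127, 0.1092]
contact_force: [-6.2, 1.1, -1.9]
tcp_pos: [0.5864, -0.0128, 0.1066]
contact_force: [-3.4, 1.0, -2.8]
n 0.5820 Y 0.0734 z 0.1066 tool x [-0.0021 -0.     -1.    ] y head 81.58 Fn -3.5 Fy 0.5 Fz -2.8 [ 0.31  1.27 -0.05] 13.2
```

```bash
(python3 -m creep '[[0,0,0,0.2,0,0,0],[0,0,0,0,0,0.0,0]]'; python3 -m creep '[[0,0,0,0.1,0,0,0],[0,0,0,0,0,0.0,0]]';python3 -m creep '[[0,0,0,0.1,0,0,0],[0,0,0,0,0,0.0,0]]';python3 -m creep '[[0,0,0,0.1,0,0,0],[0,0,0,0,0,0.0,0]]')|grep -e force -e pos; python3 st.py
```

```text
tcp_pos: [0.5864, -0.0128, 0.1048]
contact_force: [-3.7, 1.0, -3.6]
tcp_pos: [0.5865, -0.0128, 0.1042]
contact_force: [-4.6, 1.1, -1.8]
tcp_pos: [0.5877, -0.0127, 0.1035]
contact_force: [-0.8, 0.6, -6.5]
tcp_pos: [0.5877, -0.0127, 0.1028]
contact_force: [-0.3, -0.1, -3.3]
n 0.5832 Y 0.0737 z 0.1028 tool x [ 6.e-04  2.e-04 -1.e+00] y head 81.61 Fn -0.2 Fy -0.1 Fz -3.3 [ 0.05  0.29 -0.07] 14.0
```

```bash
(python3 -m creep '[[0,0,0,0.1,0,0,0],[0,0,0,0,0,0.0,0]]';python3 -m creep '[[0,0,0,0.1,0,0,0],[0,0,0,0,0,0.0,0]]')|grep -e force -e pos; python3 st.py
```

```text
tcp_pos: [0.5877, -0.0127, 0.1019]
contact_force: [-0.0, -0.2, -1.7]
tcp_pos: [0.5877, -0.0127, 0.1017]
contact_force: [-2.6, 1.2, 5.7]
n 0.5832 Y 0.0737 z 0.1017 tool x [ 1.1e-03  1.0e-04 -1.0e+00] y head 81.62 Fn -2.7 Fy 0.8 Fz 5.7 [ 0.12  0.88 -0.01] 14.4
```

```bash
(python3 -m creep '[[0,0,0,0.1,0,0,0],[0,0,0,0,0,0.0,0]]';python3 -m creep '[[0,0,0,-0.1,0,0,0],[0,0,0,-0.1,0,0.0,0]]';python3 -m creep '[[0,0,0,-0.1,0,0,0],[0,0,0,0,0,0.0,0]]';python3 -m creep '[[0,0,0,-0.1,0,0,0],[0,0,0,0,0,0.0,0]]')|grep -e force -e pos; python3 st.py
```

```text
tcp_pos: [0.5877, -0.0126, 0.1015]
contact_force: [-6.4, 1.6, 10.5]
tcp_pos: [0.5875, -0.0127, 0.102]
contact_force: [0.6, -0.5, -2.8]
tcp_pos: [0.5871, -0.0127, 0.1024]
contact_force: [-0.1, 0.3, -2.1]
tcp_pos: [0.587, -0.0128, 0.1035]
contact_force: [0.4, -0.2, -3.0]
n 0.5825 Y 0.0735 z 0.1035 tool x [-8.e-04  0.e+00 -1.e+00] y head 81.59 Fn 0.4 Fy -0.1 Fz -3.0 [-0.02  0.04 -0.01] 15.2
```

```bash
(python3 -m creep '[[0,0,0,-0.1,0,0,0],[0,0,0,0,0,0.0,0]]';python3 -m creep '[[0,0,0,-0.1,0,0,0],[0,0,0,0,0,0.0,0]]')|grep -e force -e pos; python3 st.py
```

```text
tcp_pos: [0.5867, -0.0128, 0.1037]
contact_force: [1.8, -0.6, -10.6]
tcp_pos: [0.5866, -0.0127, 0.104]
contact_force: [5.8, -1.3, -17.7]
n 0.5822 Y 0.0735 z 0.1040 tool x [-2.1e-03  2.0e-04 -1.0e+00] y head 81.56 Fn 5.9 Fy -0.4 Fz -17.7 [-0.2  -1.89  0.03] 15.6
```

```bash
(python3 -m creep '[[0,0,0,0.2,0,0,0],[0,0,0,0.1,0,0.0,0],[0,0,0,0,0,0,0]]';python3 -m creep '[[0,0,0,0.1,0,0.03,0],[0,0,0,0,0,0.0,0]]')|grep -e force -e pos; python3 st.py
```

```text
tcp_pos: [0.5872, -0.0127, 0.1031]
contact_force: [-0.7, -0.4, -3.1]
tcp_pos: [0.5875, -0.0127, 0.1019]
contact_force: [0.8, 0.3, -1.7]
n 0.5830 Y 0.0736 z 0.1019 tool x [-0.e+00  2.e-04 -1.e+00] y head 81.6 Fn 0.8 Fy 0.5 Fz -1.7 [ 0.03 -0.03 -0.02] 16.1
```

```bash
(python3 -m creep '[[0,0,0,0.03,0,0,0],[0,0,0,0,0,0,0],[0,0,0,0,0,0,20],[0,0,0,0,0,0.0,40],[0,0,0,0,0,0,60],[0,0,0,0,0,0,60],[0,0,0,0,0,0,60],[0,0,0,0,0,0,60]]')|grep -e force -e pos -e wid; python3 st.py
(python3 -m creep '[[0,0,0,-2,0,0,60],[0,0,0,-4,0,0,60],[0,0,0,-4,0,-1,60],[0,0,0,-4,0,-3,60],[0,0,0,-3,0,-4,60],[0,0,0,0,0,-4,60],[0,0,0,0,0,-3,60],[0,0,0,0,0,0,60]]')|grep -e force -e pos -e wid
python3 -m creep '[[0,-0.12,0,0,0,0,60],[0,-0.12,0,0,0,0,60],[0,-0.12,0,0,0,0,60],[0,-0.12,0,0,0,0,60],[0,0,0,0,0,0,60],[0,0,0,0,0,0,60]]'
python3 - <<'E'
from h import *
p,d=r.capture("wrist"); q,e=r.capture("scene"); inf=info("wrist"); W=cloud("wrist",d,inf); pi=p.astype(int)
m=(pi[...,0]-pi[...,2]>18)&(W[...,0]>.52)&(W[...,0]<.66)&(abs(W[...,1])<.12)&(W[...,2]>.04)
w=W[m]; n=np.array([.98919,-.14667]); ey=np.array([.14667,.98919])
t=w[w[:,2]>.13]; print(len(w),"ztop",np.percentile(w[:,2],[1,99]),"top n",np.percentile(t[:,:2]@n,[5,50,95]),"Y",np.percentile(t[:,:2]@ey,[1,99]).mean() if len(t) else 0)
l=cv2.fitLine(np.ascontiguousarray(t[:,:2].astype(np.float32)),cv2.DIST_HUBER,0,.01,.01).ravel(); print(np.degrees(np.arctan2(l[1],l[0])))
a=cv2.resize(p[0:240,120:520],(800,480)); cv2.imwrite("pics/w5.png",a)
cv2.imwrite("pics/s3.png",cv2.resize(q[200:340,230:410],None,fx=4,fy=4,interpolation=2))
E
```

```text
tcp_pos: [0.5874, -0.0128, 0.1013]
contact_force: [0.4, 0.5, -0.0]
gripper_width: 0.0503
n 0.5829 Y 0.0735 z 0.1013 tool x [-5.e-04  0.e+00 -1.e+00] y head 81.59 Fn 0.3 Fy 0.5 Fz -0.0 [-0.01 -0.02 -0.02] 16.9
tcp_pos: [0.4362, 0.0091, 0.2724]
contact_force: [0.9, -0.2, -0.0]
gripper_width: 0.0527
time_s: 18.3
tcp_pos: [0.4383, 0.009, 0.2712]
eef_rot: [-0.0, 62.5, -8.3]
contact_force: [0.2, 1.0, 0.9]
gripper_width: 0.0525
5887 ztop [0.05252182 0.14067723] top n [0.62577354 0.62733238 0.63308693] Y 0.07517888486945293
81.276245
```

View pics/w5.png

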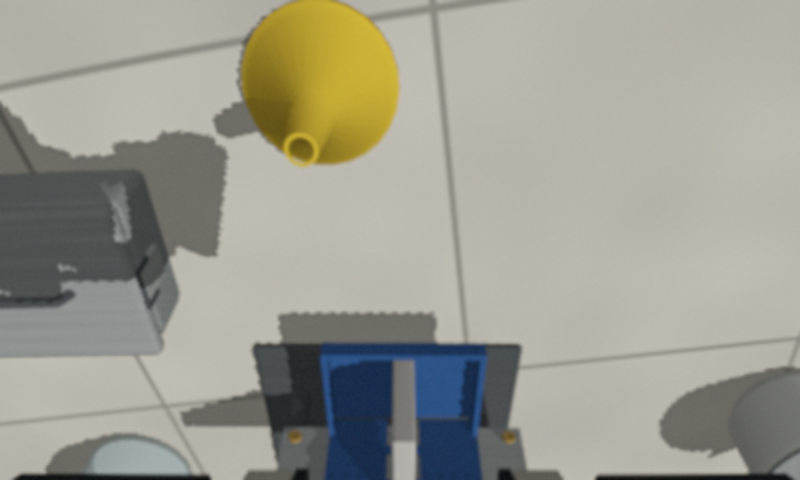

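View pics/s3.png

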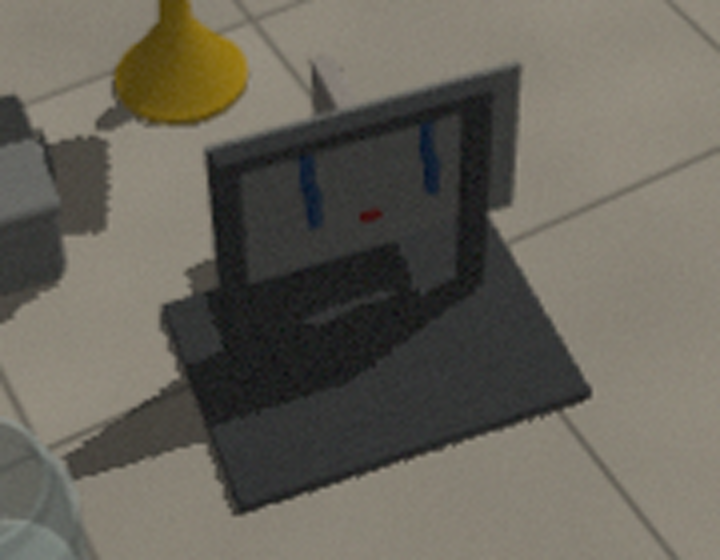

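```bash
python3 - <<'E'
from h import *
p,d=r.capture("wrist"); W=cloud("wrist",d,info("wrist")); pi=p.astype(int)
n=np.array([.98919,-.14667])
m=(pi[...,0]-pi[...,2]>18)&(abs(W[...,:2]@n-.627)<.008)&(W[...,2]>.08)&(W[...,2]<.137)&(W[...,0]>.55)
q=W[m]; N=q[:,:2]@n
c=np.polyfit(q[:,2],N,1); print(len(q),"lean deg",np.degrees(np.arctan(c[0])),"n at .08/.135",np.polyval(c,[.08,.135]))
g=(pi.max(2)<130)&(abs(W[...,:2]@n-.6336)<.008)&(W[...,2]>.08)&(W[...,2]<.16)&(W[...,0]>.55)&~m&(pi[...,0]-pi[...,2]<10)
print("strip",g.sum(),np.median(W[g][:,:2]@n),np.percentile(W[g][:,2],[5,95]))
E
```

```text
2019 lean deg -2.409007721564443 n at .08/.135 [0.62800396 0.62569012]
strip 1640 0.6317471718267613 [0.08275111 0.15480477]
```

```bash
python3 - <<'E'
from h import *
p,d=r.capture("wrist"); inf=info("wrist"); W=cloud("wrist",d,inf); pi=p.astype(int)
n=np.array([.98919,-.14667]); ey=np.array([.14667,.98919]); Nn=W[...,:2]@n; Y=W[...,:2]@ey; Z=W[...,2]; Yc=.0738
def fit(m,a,b,nm):
    x,y=a[m],b[m]
    for _ in range(4):
        c=np.polyfit(x,y,1); e=abs(np.polyval(c,x)-y); k=e<max(.0015,2*e.std()); x,y=x[k],y[k]
    print(nm,len(x),"slope deg %.2f"%np.degrees(np.arctan(c[0])),"mean",x.mean().round(4),y.mean().round(4),"range",np.percentile(x,[2,98]).round(3))
fit((abs(Y-Yc)<.005)&(Nn>.565)&(Nn<.618)&(Z>.125)&(Z<.15),Nn,Z,"rib top z(n)")
st=(abs(Nn-.633)<.006)&(abs(Y-Yc)>.062)&(abs(Y-Yc)<.085)&(Z<.16)
fit(st&(Z>.07),Z,Nn,"strip n(z)")
for s in(1,-1):
    fit((abs(Nn-.628)<.006)&((Y-Yc)*s>.015)&((Y-Yc)*s<.045)&(Z>.075)&(Z<.134),Z,Nn,"plate n(z)")
    fit((Nn>.57)&(Nn<.615)&((Y-Yc)*s>.015)&((Y-Yc)*s<.045)&(Z<.065)&(Z>.04),Nn,Z,"tray floor z(n)")
E
```

```text
rib top z(n) 221 slope deg 1.51 mean 0.5903 0.1379 range [0.566 0.616]
strip n(z) 535 slope deg -0.77 mean 0.0884 0.6322 range [0.071 0.121]
plate n(z) 664 slope deg -1.79 mean 0.1052 0.6267 range [0.076 0.132]
tray floor z(n) 486 slope deg 1.47 mean 0.5921 0.0518 range [0.571 0.614]
plate n(z) 665 slope deg -1.89 mean 0.1051 0.6267 range [0.076 0.133]
tray floor z(n) 483 slope deg 1.77 mean 0.5918 0.0518 range [0.571 0.614]
```

```bash
python3 -c "
from plant import r; s=r.get_state(); print(s['time_s'],s['contact_force']); print(r.close_job())"
```

```text
18.5 [-0.22926973 -0.49352538 -0.153894  ]
the job is handed in; nothing more can be done
None
```

The blue tray is hung on the rack with both tabs hooked and the catch locked. I let go of it, moved the arm clear, and handed in at about 18.5 s of robot time.

- **Insertion:** The tabs went into both slots without touching the edges. The tray then made light contact with the strip (about 5 N). Going down, I felt the catch give way and snap out, then bottomed the tray at about 10 N.
- **Lock check:** Before letting go I tugged the tray upward. It had about 2 mm of free play, then held against a pull of about 15 N, so it is locked. The largest contact force I read was about 18 N, during that tug.
- **Final pictures:** Both blue tabs show through the slots from behind, and the red catch shows between them. The tray bottom is about 49–50 mm up, and its yaw matches the rack.
- **One check that was not perfect:** After I let go, the tray's top leans about 1–1.5° outward from the strip, about 1.5 mm at mid-height. That matches the play in the hooks, so I left it alone.
- **Other objects:** The arm never went near the jar, funnel, tiffin box or crock, and no stray contact force showed. I did not measure their positions again afterwards.

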